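# Dip the oil level of a gear unit and hold the gauge rod level for reading

## Robot

A 6-joint arm with a two-finger parallel gripper is mounted at the origin on the work surface. World frame = base frame: x ahead of the robot, y to its left, z up, the work surface at z = 0. Lengths are in m, angles in rad, forces in N, time in s.
With the tool pointing down it reaches from about 0.35 to 0.925 m from the base axis. Payload 6.4 kg.
Tool frame: the origin (TCP) lies between the finger pads; the fingertips stand 8 mm ahead of it and the grasp point (between the pads) lies 11 mm behind it (env.tip_reach is the z of the fingertips in the tool frame, in m); z points along the fingers, y is the line along which they close (so a half turn about z gives the same grasp; the last joint's range is limited). The gripper opens to 85 mm and grips with 20 to 120 N. Pads are 22 mm wide; open, the fingers measure 114 mm over their backs; the gripper's body (76 mm by 85 mm) begins 54 mm behind the grasp point. The pads swing forward as they close: fully open they stand 13 mm farther back than shut.
Start: joints at [-1.302, 0.245, 1.558, -0, 1.339, -0.174], TCP at [0.279, -0.587, 0.239] pointing down, gripper open.
Joint ranges: [-3.13, 3.13], [-1.02, 2.26], [0.13, 2.54], [-0.95, 4.09], [0.21, 2.88], [-2.74, 2.74]. Speed limits (rad/s): [2.57, 2.57, 3.14, 3.14, 3.14, 3.14].

## Interface

Orientations are given as a 3x3 rotation matrix whose columns are the frame's x, y, z axes.
In Python, from station import env, viewer gives the robot as it stands.
- The arm moves only by the tool move_arm, never from a script. Its argument "plan" is a list of rows, each an object with "slide": the shift along the tool's x, y, z in mm, a list of three; "roll": the turn about the tool's z in rad. A call has 1 to 8 rows; each row shifts and turns the commanded pose from where the row before left it, along the tool's axes as they then stand; what a row does not reach is not made up. A row lasts 1/12 s, in which the tool goes at most 41.7 mm and 7.16 degrees, less where a joint would pass 70% of its speed; a pose out of reach is approached as far as the arm can. A call with a gripper value outside its range is refused whole. "gripper" is the closure in counts, from 0 (fully open) to 255 (shut), set as the call begins (left out, the last holds). The fingers move at their own pace and stop on an object; "force" is the grip in N (left out, the last holds). Time passes only in rows, so rows that do not move let the fingers close. It gives the time, the measured TCP pose, the force, the opening and the grip force at its end, in the units of the state.
- env.get_obs(): the state, without advancing time (a new reading comes with each control period).
- viewer.read_camera(name): name is "side" or "top"; returns a dict with "image" (480x640x3 uint8, blue, green, red), "range_z" (480x640 float32, m along the optical axis (not along the pixel's ray), 0 where there is no reading), "camera_matrix" (3x3 intrinsics, pixels), "dist_coeffs" ([k1, k2, p1, p2, k3] as OpenCV has them; the pictures are not rectified), "T" (4x4, takes a point from camera to world coordinates). Camera axes: x right, y down, z forward; pixel columns grow to the right and rows downward; lengths in m; the calibration is good to about 2 mm. A picture is of the moment at which its call begins.
- env.close_job(): hands the job in; it is judged then, once.
Trained networks look in a picture, given as the dict that the camera call returned (one of the last four; its "shot" number tells which), for a name from the list of things; names that differ only in an ending like _2 or _b are one class to them, and where a whole thing is asked for, a point or a joint stands for the part that bears it (a point fixed in the world has none). Each returns a list of dicts, best first, with "p" (0 to 1); they miss things now and then, are a little off and sometimes report something else, mostly with a low value. They report only what shows in the picture. A call takes as long as a camera call.
- viewer.trace(name, picture): "region" (480x640 bool, what is visible of it).
- viewer.mark_of(name, picture): "centre" ([x, y, z] in m, in the coordinates of the camera as it stood for that picture, good to about 4 mm: a listed point, or the origin of a listed thing).
The state is a dict: "time_s": time; "qpos": joint angles; "joint_vel": joint speeds; "effort": joint torques, N m; "tcp_pos": TCP position; "tool_rot": TCP orientation; "wrist_force": force on the tool from outside, world axes, zero at the start; "wrist_torque": the same for the moment, N m; "grip_width": finger opening in m; "grasp_force": force on a finger pad.
Only numpy, scipy, OpenCV 4.12 (cv2) and the standard library are available. Lean on these libraries where they do the work, as an engineer would, in place of code of your own. Each camera call takes 0.05 s, during which the arm holds its last target. There are 200 camera calls.

## Task

Check the oil level of the gear unit on the bench: lift the red cap off its slanted filler neck and put it in the steel drip tray, then take the gauge rod by its yellow handle from the blue cradle, push it down the neck until its collar stops on the rim, and draw it out again. Finish while holding it, carried by the gripper alone, still and level for reading, with its tip above the drip tray and a good hand's width (at least 10 cm) above the bench; do not tip the rod point-up at any time, or the oil runs back to the handle. Leave the other things on the bench where they are.

Things in the scene. Friction and masses are not known exactly. Their poses are not given: they have to be found in the camera images.
- gear_unit: worm gear unit with grey motor, screwed down. Origin: on the bench under the middle of the silver housing (110 in x, 130 in y, top 175 mm high). Covers and output shaft reach x = -110 mm. Motor along +y to y = 277 mm, up to 171 mm high. Base plate 150 x 340, 12 mm thick, y = -80 to 260. The filler neck leaves the upper -y edge, leaning 45 degrees to -y. Turned by up to 0.3 rad.
- neck: filler neck, a steel guide tube fixed to gear_unit. Origin: centre of its mouth, 195 mm above the bench; z points out of the tube along its axis, 45 degrees above horizontal (the rod goes in along -z); x is horizontal. 30 mm thick outside, bore 15 mm, flat rim, straight and clear inside for 100 mm. Its outer 32 mm stand free above a 48 mm wide boss.
- cap: red push-on cap, 43 mm in diameter, loose (no thread), 30 to 65 g. Origin: centre of the open lower edge of its skirt; z along its axis to the top face at 20 mm. Skirt 16 mm deep inside, 36 mm inner diameter (3 mm play on the neck). At the start it sits on the neck, its x and z along the neck's x and z (give or take 0.1 rad); drawn 20 mm along the neck's z it is free.
- cap_wing (a point): on the cap, middle of the flat wing grip that stands on its top face from z = 20 to 50 mm: 14 mm thick in the cap's x, 30 mm wide in its y. It can be pinched across the thickness (horizontal at the start) with the fingers straight down or tilted; this point is 15 mm above the top face, 35 mm above the cap's origin.
- gauge_rod: loose gauge rod (dipstick), 205 mm long, 85 to 170 g. Origin: on its axis at the stop face of the brass collar; x along the rod to the tip. Steel rod 8 mm thick, x = 0 to 95 mm (last 5 mm tapered, black marks at 60 and 80); collar 38 mm in diameter, x = -8 to 0; stem to x = -20; handle x = -20 to -110. Centre of mass near x = -28. It starts level in the cradle, axis 45 mm high, z up.
- rod_handle (a point): middle of the gauge rod's yellow flat-sided handle, on the axis at x = -65 mm; the handle is 90 mm long, 18 mm wide in y and 22 mm in z. Free on both sides in the cradle; grip it across its y.
- rod_tip (a point): the point of the gauge rod's tip, at x = +95 mm on its axis.
- cradle: blue printed cradle for the gauge rod, screwed down. Origin: on the bench below the rod's collar face; x along the lying rod to its tip. Base 190 x 50, 6 mm thick, x = -115 to 75 mm; notched posts 14 mm long at x = 55 (30 wide, 55 high, under the rod) and x = -102 (31 wide, 46 high, under the handle's end). The rod lifts straight out. The rod may lie 3 mm off along x.
- tray: empty steel drip tray fixed to the bench, 180 (x) x 140 (y) mm, rim 20 mm high, walls and floor 3 mm. Origin: centre of its underside. Tray and cradle stand in either of two places.
- screwdriver: red screwdriver lying on the bench, bystander.
- wrench: steel wrench lying on the bench, bystander.
- bearing: steel ball bearing 52 mm in diameter, 15 mm high, bystander.
- oil_bottle: green oil bottle standing on the bench, 64 mm in diameter, 165 mm high, bystander.
- multimeter: yellow multimeter 170 x 85 x 34 mm, bystander.
- pallet: blue pallet 80 x 80 mm with a black puck, 42 mm high in all, bystander.

How it is judged:
By the outcome, as a careful person would: the job done as asked, in the order asked, and still so for the second after the job is handed in, while the arm keeps its last pose, push and grip.
It also fails if it takes over 72 s, if anything falls off the work surface, if the arm or the gripper's body presses on something with over 40 N, if the wrist force passes 120 N, or if a joint passes its speed limit or range.

## Working session

There is one attempt and no reset: what is moved stays moved. The work goes in short steps, Python scripts to look and compute and a tool call to move; the robot and the scene stay as the last step left them, time stands still between calls to the robot, and variables do not carry over. Pictures are saved under pics/ and viewed, at most 10 in all, crops included, and the job is handed in when it is done.

Besides the shell and the picture viewer there is one more tool, called after "Request:" as name([rows], argument=value, ...), one row to a line, values as JSON. move_arm: Moves the arm, as the interface text tells. Its arguments: {"type":"object","properties":{"plan":{"type":"array"},"gripper":{"type":"number"},"force":{"type":"number"}},"required":["plan"]}

```bash
ls; mkdir -p pics; cat > h.py <<'E'
from station import env, viewer
import numpy as np, cv2
def W(pic,p): return (pic["T"]@np.r_[p,1])[:3]
def cloud(pic,mask):
    v,u=np.nonzero(mask&(pic["range_z"]>0)); z=pic["range_z"][v,u]
    n=cv2.undistortPoints(np.c_[u,v].astype(float).reshape(-1,1,2),pic["camera_matrix"],pic["dist_coeffs"]).reshape(-1,2)
    P=np.c_[n*z[:,None],z]; return P@pic["T"][:3,:3].T+pic["T"][:3,3]
def proj(pic,P):
    Ti=np.linalg.inv(pic["T"]); return cv2.projectPoints(np.array(P,float).reshape(-1,3),cv2.Rodrigues(Ti[:3,:3])[0],Ti[:3,3],pic["camera_matrix"],pic["dist_coeffs"])[0].reshape(-1,2)
E
python3 - <<'E'
from h import *
np.set_printoptions(precision=4,suppress=True)
for c in("side","top"):
    p=viewer.read_camera(c); cv2.imwrite(f"pics/{c}0.png",p["image"])
    print(c,p["T"])
    for n in "gear_unit neck cap cap_wing gauge_rod rod_handle rod_tip cradle tray".split():
        for d in viewer.mark_of(n,p)[:2]: print(n,round(d["p"],2),W(p,d["centre"]))
print(env.get_obs(), env.tip_reach)
E
```

```text
pics
side [[-0.8469 -0.3214  0.4236  0.1276]
 [-0.5317  0.5098 -0.6763  0.6754]
 [ 0.0014 -0.798  -0.6026  0.7823]
 [ 0.      0.      0.      1.    ]]
gear_unit 0.94 [ 0.6035  0.2376 -0.0007]
neck 0.92 [0.5772 0.1484 0.1916]
cap 0.75 [0.5834 0.1608 0.1785]
cap 0.55 [ 0.5867 -0.3567  0.0463]
cap_wing 0.76 [0.5762 0.1368 0.2094]
gauge_rod 0.97 [ 0.5885 -0.3559  0.0475]
rod_handle 0.95 [ 0.5273 -0.3808  0.0444]
rod_tip 0.62 [0.5751 0.1362 0.2092]
rod_tip 0.56 [ 0.6732 -0.3152  0.0454]
cradle 0.87 [ 0.586  -0.3515 -0.0057]
tray 0.58 [ 0.5949 -0.0859  0.0033]
top [[ 0.0038 -0.9897  0.1432  0.3677]
 [-0.9998 -0.0063 -0.0167  0.0033]
 [ 0.0174 -0.1431 -0.9896  1.4798]
 [ 0.      0.      0.      1.    ]]
gear_unit 0.85 [ 0.6013  0.2414 -0.0003]
gear_unit 0.38 [ 0.5251 -0.3781  0.0424]
neck 0.67 [0.5785 0.1536 0.1928]
cap 0.6 [0.5825 0.1621 0.184 ]
cap_wing 0.61 [0.5758 0.1373 0.2066]
gauge_rod 0.84 [ 0.5883 -0.3541  0.0443]
rod_handle 0.78 [ 0.5264 -0.3795  0.0441]
rod_tip 0.9 [ 0.6712 -0.3171  0.0456]
cradle 0.95 [ 0.5884 -0.3527  0.0008]
cradle 0.39 [ 0.7973  0.0423 -0.0022]
tray 0.71 [ 0.6728 -0.3201  0.0464]
tray 0.6 [ 0.5989 -0.0864  0.0042]
{'time_s': 1.0, 'qpos': array([-1.3021,  0.2451,  1.5578,  0.    ,  1.3387, -0.1741]), 'joint_vel': array([-0.0002, -0.0007,  0.0002,  0.003 , -0.0002, -0.0005]), 'effort': array([  0.001 , -42.952 , -32.643 ,  -0.0002,   0.0004,  -0.    ]), 'tcp_pos': array([ 0.2785, -0.5873,  0.2393]), 'tool_rot': array([[ 0.9036,  0.4284,  0.    ],
       [ 0.4284, -0.9036,  0.    ],
       [ 0.    , -0.    , -1.    ]]), 'wrist_force': array([-0.0915,  0.1934,  0.6118]), 'wrist_torque': array([-0.0198, -0.0161, -0.0342]), 'grasp_force': 0.0, 'grip_width': 0.08552363457802586} 0.008
```

View pics/side0.png

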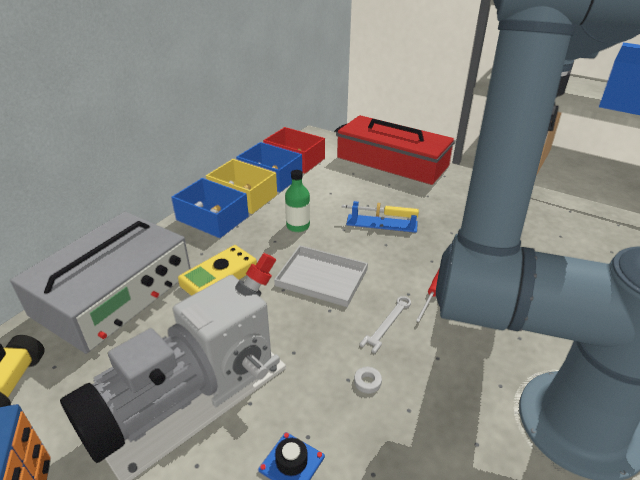

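View pics/top0.png

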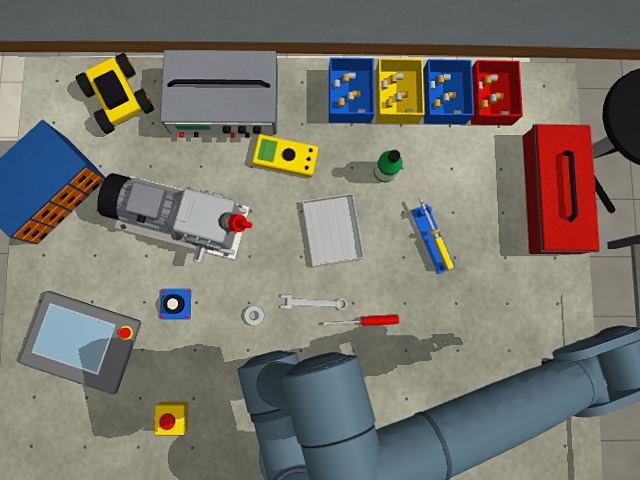

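```bash
python3 - <<'E'
from h import *
np.set_printoptions(precision=4,suppress=True)
for c in("side","top"):
    p=viewer.read_camera(c)
    for n in ("gear_unit","cap","tray","gauge_rod","cradle"):
        d=viewer.trace(n,p)
        if not d: print(c,n,None);continue
        P=cloud(p,d[0]["region"]); z=P[:,2]
        if n=="gear_unit": P=P[(z>.171)&(z<.18)]
        elif n=="cradle": P=P[(z>.001)&(z<.012)]
        if len(P)<10: print(c,n,"few");continue
        r=cv2.minAreaRect(P[:,:2].astype(np.float32)*1000)
        _,_,vt=np.linalg.svd(P-P.mean(0),full_matrices=False)
        print(c,n,round(d[0]["p"],2),len(P),P.mean(0),"rect",r,"ax",vt[0],P.min(0),P.max(0))
        if n=="cap":
            T=P[(P[:,2]>np.quantile(P[:,2],.9))]; print("cap top",T.mean(0))
E
```

```text
side gear_unit 0.71 4320 [0.6091 0.2827 0.174 ] rect ((616.1807861328125, 291.7162780761719), (266.33001708984375, 109.82893371582031), 74.4561538696289) ax [-0.2709 -0.9625  0.0143] [0.5372 0.1662 0.171 ] [0.6826 0.4285 0.1799]
side cap 0.71 556 [0.5774 0.1472 0.1992] rect ((659.8343505859375, 42.39601135253906), (53.27632141113281, 324.01953125), 37.55172348022461) ax [-0.4859  0.6396  0.5956] [ 0.558  -0.0902 -0.0034] [0.7673 0.1754 0.2274]
cap top [0.5747 0.1392 0.2224]
side tray 0.59 3545 [ 0.5931 -0.0863  0.0057] rect ((598.7357177734375, -83.6588134765625), (194.5753936767578, 146.1748504638672), 9.295770645141602) ax [-0.9932 -0.1165  0.003 ] [ 0.4918 -0.1695 -0.0039] [0.7011 0.0004 0.0234]
side gauge_rod 0.77 440 [ 0.5545 -0.3622  0.0469] rect ((585.9036865234375, -387.9206848144531), (200.25399780273438, 111.57563781738281), 13.732682228088379) ax [-0.9461 -0.3205  0.0459] [ 0.4833 -0.4402 -0.0035] [ 0.6877 -0.3153  0.0631]
side cradle 0.64 722 [ 0.5692 -0.3554  0.0051] rect ((570.5709838867188, -360.5389709472656), (189.6309814453125, 59.43639373779297), 22.374942779541016
[... 565 characters left out ...]

top tray 0.74 3411 [ 0.5946 -0.0865  0.0059] rect ((593.4556274414062, -86.99728393554688), (180.6061553955078, 143.10118103027344), 9.486454963684082) ax [-0.9859 -0.1674 -0.0023] [ 0.4945 -0.1666 -0.0061] [ 0.6922 -0.0043  0.0289]
top gauge_rod 0.68 357 [ 0.5414 -0.3685  0.0533] rect ((554.9785766601562, -370.4140625), (143.46182250976562, 37.773536682128906), 25.543622970581055) ax [-0.9324 -0.3595  0.038 ] [ 0.4853 -0.3973  0.004 ] [ 0.6183 -0.3365  0.0688]
top cradle 0.63 528 [ 0.5687 -0.3474  0.0067] rect ((569.80517578125, -356.20172119140625), (184.67005920410156, 50.86789321899414), 17.964208602905273) ax [-0.9458 -0.3247  0.0013] [ 0.4809 -0.3856  0.0011] [ 0.661  -0.3074  0.012 ]
```

Request:
move_arm([
  {"slide": [0, 0, -12], "roll": -0.108},
  {"slide": [0, 0, -12], "roll": -0.108},
  {"slide": [0, 0, -12], "roll": -0.108},
  {"slide": [0, 0, -12], "roll": -0.108},
  {"slide": [0, 0, -12], "roll": -0.108},
  {"slide": [0, 0, -12], "roll": -0.108},
  {"slide": [0, 0, -12], "roll": -0.108},
  {"slide": [0, 0, -12], "roll": -0.107},
], gripper=0, force=40)

```text
time_s: 2.27
tcp_pos: [0.2785, -0.5873, 0.3359]
tool_rot: [[0.257, 0.966, -0.0], [0.966, -0.257, 0.0], [0.0, -0.0, -1.0]]
wrist_force: [0.3, -0.7, 0.6]
grip_width: 0.0853
grasp_force: 0.0
```

Request:
move_arm([
  {"slide": [36, 5, 0], "roll": 0},
  {"slide": [36, 5, 0], "roll": 0},
  {"slide": [36, 5, 0], "roll": 0},
  {"slide": [36, 5, 0], "roll": 0},
  {"slide": [36, 5, 0], "roll": 0},
  {"slide": [36, 5, 0], "roll": 0},
  {"slide": [36, 5, 0], "roll": 0},
  {"slide": [36, 5, 0], "roll": 0},
])

```text
time_s: 2.93
tcp_pos: [0.3929, -0.3182, 0.3354]
tool_rot: [[0.262, 0.965, 0.0], [0.965, -0.262, -0.0], [-0.0, 0.0, -1.0]]
wrist_force: [0.6, -1.1, -0.3]
grip_width: 0.0853
grasp_force: 0.0
```

Request:
move_arm([
  {"slide": [36, 5, 0], "roll": 0},
  {"slide": [36, 5, 0], "roll": 0},
  {"slide": [36, 5, 0], "roll": 0},
  {"slide": [36, 5, 0], "roll": 0},
  {"slide": [36, 5, 0], "roll": 0},
  {"slide": [36, 5, 0], "roll": 0},
  {"slide": [36, 5, 0], "roll": 0},
  {"slide": [36, 5, 0], "roll": 0},
])

```text
time_s: 3.6
tcp_pos: [0.5069, -0.0506, 0.3356]
tool_rot: [[0.262, 0.965, 0.001], [0.965, -0.262, -0.0], [-0.0, 0.001, -1.0]]
wrist_force: [1.0, -0.7, 1.3]
grip_width: 0.0852
grasp_force: 0.0
```

```bash
cat >> h.py <<'E'
def go(t,o=None):
    """slide in tool axes (mm) to TCP target t"""
    o=o or env.get_obs(); return 1000*o["tool_rot"].T@(np.array(t)-o["tcp_pos"])
E
python3 - <<'E'
from h import *
np.set_printoptions(precision=4,suppress=True)
for c in("side","top"):
    p=viewer.read_camera(c); cv2.imwrite(f"pics/{c}1.png",p["image"])
    for n in "neck cap cap_wing gauge_rod rod_handle rod_tip cradle tray".split():
        for d in viewer.mark_of(n,p)[:1]: print(n,round(d["p"],2),W(p,d["centre"]))
    b,g,r=[p["image"][...,i].astype(int) for i in range(3)]
    P=cloud(p,(r>120)&(g<70)&(b<70)); P=P[np.linalg.norm(P-[.577,.142,.205],axis=1)<.05]
    print(len(P),P.mean(0),P.min(0),P.max(0)); T=P[P[:,2]>.222]; print("hi",len(T),T.mean(0))
    P=cloud(p,(r>150)&(g>120)&(b<80)); P=P[(P[:,1]<-.3)&(P[:,1]>-.45)&(P[:,2]>.035)&(P[:,2]<.08)]
    m=cv2.fitLine(P[:,:2].astype(np.float32),cv2.DIST_HUBER,0,.001,.001).ravel();print("yellow",len(P),P.mean(0),P.min(0),P.max(0),m,np.arctan(m[1]/m[0]))
print(go([.574,.131,.2035]),env.get_obs()["qpos"])
E
```

```text
neck 0.8 [0.577  0.1504 0.1907]
cap 0.97 [0.5834 0.159  0.1831]
cap_wing 0.69 [0.5747 0.1358 0.2095]
gauge_rod 0.73 [ 0.5876 -0.3556  0.0464]
rod_handle 0.97 [ 0.5271 -0.3803  0.0444]
cradle 0.8 [ 0.5895 -0.3546 -0.005 ]
tray 0.93 [ 0.5962 -0.0862  0.0017]
505 [0.573  0.1525 0.2046] [0.5572 0.1199 0.1793] [0.5981 0.1752 0.2279]
hi 26 [0.5748 0.1383 0.2241]
yellow 706 [ 0.8693 -0.3337  0.0534] [ 0.483  -0.3895  0.0352] [ 1.0605 -0.3     0.0757] [ 0.9965  0.084   0.8112 -0.3402] 0.08406841
neck 0.53 [0.5793 0.1553 0.1936]
cap 0.76 [0.5837 0.159  0.1828]
cap_wing 0.73 [0.5719 0.1394 0.2073]
gauge_rod 0.85 [ 0.5891 -0.3567  0.044 ]
rod_handle 0.74 [ 0.5261 -0.3781  0.0466]
rod_tip 0.72 [ 0.6758 -0.3201  0.0446]
cradle 0.89 [ 0.589  -0.3539  0.0013]
tray 0.43 [ 0.7982  0.042  -0.0009]
249 [0.5782 0.1494 0.2085] [0.5585 0.118  0.1844] [0.5987 0.1742 0.2333]
hi 32 [0.5767 0.1356 0.2255]
yellow 322 [ 0.6823 -0.3575  0.0628] [ 0.4854 -0.3975  0.0351] [ 1.0604 -0.3027  0.0799] [ 0.9939  0.11    0.6823 -0.3575] 0.110202044
[194.7082  16.9898 131.8077] [-0.3261 -0.1578  1.7999  0.      1.4994 -0.0609]
```

Request:
move_arm([
  {"slide": [39, 3.4, 0], "roll": 0},
  {"slide": [39, 3.4, 0], "roll": 0},
  {"slide": [39, 3.4, 0], "roll": 0},
  {"slide": [39, 3.4, 0], "roll": 0},
  {"slide": [38.7, 3.4, 30], "roll": 0},
  {"slide": [0, 0, 35], "roll": 0},
  {"slide": [0, 0, 35], "roll": 0},
  {"slide": [0, 0, 20], "roll": 0},
])

```text
time_s: 5.17
tcp_pos: [0.5701, 0.1264, 0.2154]
tool_rot: [[0.26, 0.966, -0.006], [0.966, -0.26, -0.0], [-0.002, -0.005, -1.0]]
wrist_force: [0.3, -0.8, -0.5]
grip_width: 0.0857
grasp_force: 0.0
```

Request:
move_arm([
  {"slide": [0, 0, 12], "roll": 0},
  {"slide": [0, 0, 0], "roll": 0},
])

```text
time_s: 5.33
tcp_pos: [0.5703, 0.1256, 0.2046]
tool_rot: [[0.262, 0.965, -0.006], [0.965, -0.262, -0.0], [-0.002, -0.006, -1.0]]
wrist_force: [0.4, -0.3, -0.4]
grip_width: 0.0852
grasp_force: 0.0
```

Request:
move_arm([
  {"slide": [0, 0, 0], "roll": 0},
  {"slide": [0, 0, 0], "roll": 0},
  {"slide": [0, 0, 0], "roll": 0},
  {"slide": [0, 0, 0], "roll": 0},
  {"slide": [0, 0, 0], "roll": 0},
  {"slide": [0, 0, 0], "roll": 0},
  {"slide": [0, 0, 0], "roll": 0},
  {"slide": [0, 0, 0], "roll": 0},
], gripper=255, force=60)

```text
time_s: 6.0
tcp_pos: [0.5724, 0.1255, 0.2088]
tool_rot: [[0.262, 0.965, 0.001], [0.965, -0.262, -0.0], [0.0, 0.001, -1.0]]
wrist_force: [-0.7, -0.7, 4.2]
grip_width: 0.0128
grasp_force: 59.3
```

Request:
move_arm([
  {"slide": [-6, 0, -6], "roll": 0},
  {"slide": [-6, 0, -6], "roll": 0},
  {"slide": [-6, 0, -6], "roll": 0},
  {"slide": [-6, 0, -6], "roll": 0},
  {"slide": [-6, 0, -6], "roll": 0},
  {"slide": [-8, 0, -8], "roll": 0},
  {"slide": [-8, 0, -8], "roll": 0},
  {"slide": [0, 0, 0], "roll": 0},
])

```text
time_s: 6.67
tcp_pos: [0.5606, 0.0796, 0.2562]
tool_rot: [[0.263, 0.965, 0.003], [0.965, -0.263, -0.001], [0.0, 0.003, -1.0]]
wrist_force: [0.1, -0.7, 0.4]
grip_width: 0.0123
grasp_force: 58.7
```

```bash
python3 - <<'E'
from h import *
p=viewer.read_camera("side"); cv2.imwrite("pics/cap.png",cv2.resize(p["image"][150:400,130:430],None,fx=2,fy=2))
p=viewer.read_camera("top")
for n in ("neck","tray"):
  for d in viewer.mark_of(n,p)[:2]: print(n,round(d["p"],2),W(p,d["centre"]))
E
```

```text
tray 0.76 [ 0.59840991 -0.0866688  -0.00154889]
```

View pics/cap.png

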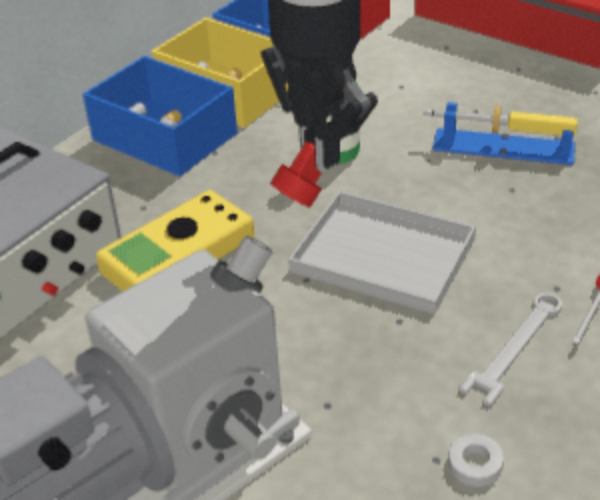

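Request:
move_arm([
  {"slide": [-25, 19.6, 0], "roll": 0},
  {"slide": [-25, 19.6, 0], "roll": 0},
  {"slide": [-25, 19.6, 10], "roll": 0},
  {"slide": [-25, 19.6, 20], "roll": 0},
  {"slide": [-25, 19.6, 20], "roll": 0},
  {"slide": [-24, 19.5, 20], "roll": 0},
  {"slide": [0, 0, 30], "roll": 0},
  {"slide": [0, 0, 30], "roll": 0},
])

```text
time_s: 7.53
tcp_pos: [0.6351, -0.0951, 0.1227]
tool_rot: [[0.264, 0.965, 0.001], [0.965, -0.264, -0.0], [-0.0, 0.001, -1.0]]
wrist_force: [0.6, -0.5, -0.6]
grip_width: 0.0126
grasp_force: 58.8
```

Request:
move_arm([
  {"slide": [0, 0, 30], "roll": 0},
  {"slide": [0, 0, 20], "roll": 0},
  {"slide": [0, 0, 15], "roll": 0},
  {"slide": [0, 0, 8], "roll": 0},
  {"slide": [0, 0, 4], "roll": 0},
  {"slide": [0, 0, 0], "roll": 0},
])

```text
time_s: 8.03
tcp_pos: [0.6344, -0.0932, 0.0467]
tool_rot: [[0.262, 0.965, -0.0], [0.965, -0.262, 0.0], [0.0, -0.0, -1.0]]
wrist_force: [0.9, 1.0, -0.4]
grip_width: 0.0128
grasp_force: 58.8
```

Request:
move_arm([
  {"slide": [0, 0, 4], "roll": 0},
  {"slide": [0, 0, 0], "roll": 0},
])

```text
time_s: 8.2
tcp_pos: [0.6358, -0.0938, 0.0447]
tool_rot: [[0.262, 0.965, 0.004], [0.965, -0.262, -0.001], [-0.0, 0.004, -1.0]]
wrist_force: [0.5, 0.2, 2.4]
grip_width: 0.0127
grasp_force: 59.2
```

Request:
move_arm([
  {"slide": [0, 0, 0], "roll": 0},
  {"slide": [0, 0, 0], "roll": 0},
  {"slide": [0, 0, 0], "roll": 0},
  {"slide": [0, 0, -10], "roll": 0},
  {"slide": [0, 0, -30], "roll": 0},
  {"slide": [0, 0, -35], "roll": 0},
  {"slide": [0, 0, -35], "roll": 0},
  {"slide": [0, 0, -35], "roll": 0},
], gripper=100)

```text
time_s: 8.87
tcp_pos: [0.634, -0.0933, 0.1901]
tool_rot: [[0.262, 0.965, 0.0], [0.965, -0.262, -0.0], [0.0, 0.0, -1.0]]
wrist_force: [0.4, 0.3, 0.0]
grip_width: 0.0521
grasp_force: 0.0
```

```bash
python3 - <<'E'
from h import *
np.set_printoptions(precision=4,suppress=True)
for c in ("side","top"):
  p=viewer.read_camera(c); cv2.imwrite(f"pics/{c}2.png",p["image"])
  for n in ("cap","cap_wing","tray","rod_handle","rod_tip","gauge_rod","oil_bottle","neck"):
    for d in viewer.mark_of(n,p)[:1]: print(n,round(d["p"],2),W(p,d["centre"]))
E
```

```text
cap 0.86 [ 0.6314 -0.0836  0.0266]
cap_wing 0.73 [ 0.6158 -0.1079  0.0257]
tray 0.7 [ 0.5964 -0.0874  0.0015]
rod_handle 0.8 [ 0.5277 -0.3802  0.0444]
rod_tip 0.75 [ 0.6739 -0.3134  0.0437]
gauge_rod 0.64 [ 0.59   -0.3556  0.0485]
oil_bottle 0.96 [ 0.7572 -0.235  -0.0005]
neck 0.66 [0.5793 0.1526 0.1932]
cap_wing 0.63 [ 0.5866 -0.3509  0.0027]
tray 0.57 [ 0.3452 -0.1593  0.0045]
rod_handle 0.72 [ 0.5255 -0.3781  0.0446]
rod_tip 0.88 [ 0.6741 -0.3184  0.0449]
gauge_rod 0.83 [ 0.5892 -0.3554  0.0437]
oil_bottle 0.7 [ 0.7623 -0.227   0.0023]
neck 0.55 [0.5811 0.1518 0.193 ]
```

View pics/side2.png

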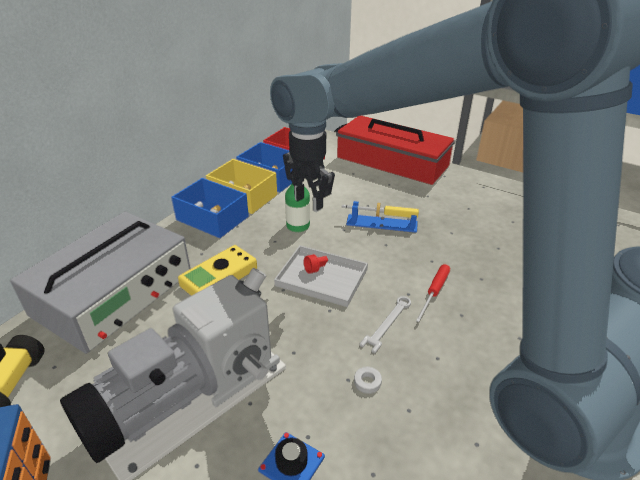

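Request:
move_arm([
  {"slide": [0, 0, 0], "roll": 0.114},
  {"slide": [0, 0, 0], "roll": 0.114},
  {"slide": [0, 0, 0], "roll": 0.114},
  {"slide": [0, 0, 0], "roll": 0.114},
  {"slide": [0, 0, 0], "roll": 0.114},
  {"slide": [0, 0, 0], "roll": 0.114},
  {"slide": [0, 0, 0], "roll": 0.114},
  {"slide": [0, 0, 0], "roll": 0.113},
], gripper=0)

```text
time_s: 10.43
tcp_pos: [0.6343, -0.0934, 0.1879]
tool_rot: [[0.925, 0.379, 0.0], [0.379, -0.925, -0.0], [0.0, 0.0, -1.0]]
wrist_force: [-0.1, -0.1, -0.0]
grip_width: 0.0852
grasp_force: 0.0
```

Request:
move_arm([
  {"slide": [-25, 25, 0], "roll": 0},
  {"slide": [-25, 25, 0], "roll": 0},
  {"slide": [-25, 25, 0], "roll": 0},
  {"slide": [-25, 25, 0], "roll": 0},
  {"slide": [-25, 25, 0], "roll": 0},
  {"slide": [-25, 25, 0], "roll": 0},
  {"slide": [-25, 25, 0], "roll": 0},
  {"slide": [-25, 25, 0], "roll": 0},
])

```text
time_s: 11.1
tcp_pos: [0.5258, -0.3565, 0.1881]
tool_rot: [[0.923, 0.385, 0.0], [0.385, -0.923, -0.0], [0.0, 0.0, -1.0]]
wrist_force: [0.5, 0.2, -0.9]
grip_width: 0.0854
grasp_force: 0.0
```

```bash
python3 - <<'E'
from h import *
np.set_printoptions(precision=4,suppress=True)
print(go([.5165,-.3832,.035]),env.get_obs()["tcp_pos"],env.get_obs()["tool_rot"][0])
H=[];Tp=[]
for c in ("side","top"):
  p=viewer.read_camera(c)
  for n in ("rod_handle","rod_tip"):
    for d in viewer.mark_of(n,p)[:1]: print(n,round(d["p"],2),W(p,d["centre"]))
  d=viewer.trace("cradle",p)
  b,g,r=[p["image"][...,i].astype(int) for i in range(3)]
  P=cloud(p,(r>150)&(g>120)&(b<90)); P=P[(abs(P[:,0]-.527)<.09)&(abs(P[:,1]+.38)<.06)&(P[:,2]>.03)&(P[:,2]<.08)]
  m=cv2.fitLine(P[:,:2].astype(np.float32),cv2.DIST_HUBER,0,.001,.001).ravel();print(len(P),P.min(0),P.max(0),m,np.arctan(m[1]/m[0]))
E
```

```text
[-18.8627  21.0712 153.0627] [ 0.5258 -0.3565  0.1881] [0.9231 0.3846 0.0004]
rod_handle 0.61 [ 0.5268 -0.3824  0.0447]
rod_tip 0.79 [ 0.6735 -0.3189  0.0441]
196 [ 0.4832 -0.3896  0.0366] [ 0.5802 -0.3351  0.0639] [ 0.9175  0.3977  0.5229 -0.3696] 0.408982
rod_tip 0.72 [ 0.6751 -0.3178  0.047 ]
24 [ 0.5778 -0.3705  0.035 ] [ 0.5889 -0.3459  0.0709] [ 0.338  -0.9411  0.5822 -0.3541] -1.2259898
```

Request:
move_arm([
  {"slide": [-10, 11, 5], "roll": 0},
  {"slide": [-8, 10, 20], "roll": -0.01},
  {"slide": [0, 0, 32], "roll": 0},
  {"slide": [0, 0, 32], "roll": 0},
  {"slide": [0, 0, 30], "roll": 0},
  {"slide": [0, 0, 20], "roll": 0},
  {"slide": [0, 0, 13], "roll": 0},
  {"slide": [0, 0, 0], "roll": 0},
])

```text
time_s: 12.17
tcp_pos: [0.5163, -0.3796, 0.0321]
tool_rot: [[0.919, 0.394, -0.004], [0.394, -0.919, 0.004], [-0.002, -0.006, -1.0]]
wrist_force: [0.3, 0.1, -0.7]
grip_width: 0.085
grasp_force: 0.0
```

Request:
move_arm([
  {"slide": [0, 0, 0], "roll": 0},
  {"slide": [0, 0, 0], "roll": 0},
  {"slide": [0, 0, 0], "roll": 0},
  {"slide": [0, 0, 0], "roll": 0},
  {"slide": [0, 0, 0], "roll": 0},
  {"slide": [0, 0, 0], "roll": 0},
  {"slide": [0, 0, 0], "roll": 0},
  {"slide": [0, 0, 0], "roll": 0},
], gripper=255, force=20)

```text
time_s: 12.83
tcp_pos: [0.5185, -0.3817, 0.0369]
tool_rot: [[0.919, 0.394, 0.001], [0.394, -0.919, -0.001], [0.0, 0.001, -1.0]]
wrist_force: [-0.5, 1.1, 6.7]
grip_width: 0.0173
grasp_force: 20.2
```

Request:
move_arm([
  {"slide": [0, 0, -10], "roll": 0},
  {"slide": [0, 0, -20], "roll": 0},
  {"slide": [0, 0, -20], "roll": 0},
  {"slide": [0, 0, -20], "roll": 0},
  {"slide": [0, 0, 0], "roll": 0},
  {"slide": [0, 0, 0], "roll": 0},
])

```text
time_s: 13.33
tcp_pos: [0.5185, -0.3817, 0.1068]
tool_rot: [[0.919, 0.394, 0.002], [0.394, -0.919, -0.002], [0.001, 0.002, -1.0]]
wrist_force: [-0.6, 0.5, -0.8]
grip_width: 0.0178
grasp_force: 20.0
```

```bash
python3 - <<'E'
from h import *
np.set_printoptions(precision=4,suppress=True)
for c in ("side","top"):
  p=viewer.read_camera(c); 
  if c=="side": cv2.imwrite("pics/lift.png",cv2.resize(p["image"][130:270,300:480],None,fx=3,fy=3))
  for n in ("rod_handle","rod_tip","gauge_rod"):
    for d in viewer.mark_of(n,p)[:1]: print(n,round(d["p"],2),W(p,d["centre"]))
E
```

```text
rod_handle 0.87 [ 0.5278 -0.3808  0.1133]
rod_tip 0.79 [ 0.6725 -0.3139  0.1124]
gauge_rod 0.7 [ 0.5869 -0.3547  0.1165]
rod_handle 0.75 [ 0.5254 -0.3798  0.1115]
rod_tip 0.67 [ 0.8011  0.0433 -0.0034]
gauge_rod 0.77 [ 0.5899 -0.3517  0.1122]
```

View pics/lift.png

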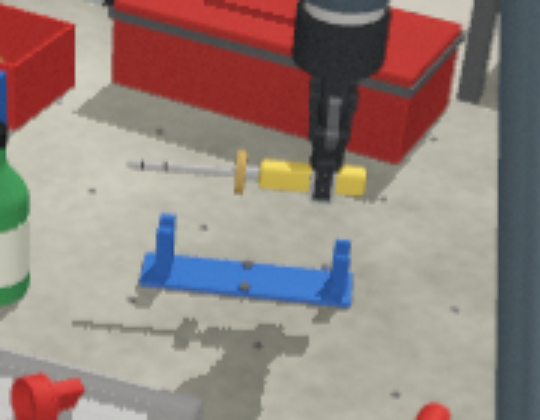

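Request:
move_arm([
  {"slide": [0, 0, -20], "roll": 0},
  {"slide": [0, 0, -27], "roll": 0.112},
  {"slide": [0, 0, -27], "roll": 0.112},
  {"slide": [0, 0, -27], "roll": 0.112},
  {"slide": [0, 0, -27], "roll": 0.112},
  {"slide": [0, 0, -27], "roll": 0.112},
  {"slide": [0, 0, -27], "roll": 0.112},
  {"slide": [0, 0, 0], "roll": 0},
], force=60)

```text
time_s: 14.4
tcp_pos: [0.5199, -0.3832, 0.2951]
tool_rot: [[0.964, -0.267, 0.008], [-0.267, -0.964, -0.008], [0.01, 0.006, -1.0]]
wrist_force: [0.7, -0.7, 0.4]
grip_width: 0.0168
grasp_force: 63.5
```

```bash
python3 - <<'E'
from h import *
np.set_printoptions(precision=3,suppress=True)
p=viewer.read_camera("top")
P=cloud(p,np.ones((480,640),bool))
L=(P-[.602,.240,0])@np.array([[.965,-.262,0],[.262,.965,0],[0,0,1]]).T
for a in range(30,360,20):
    print(a,[round(float(L[(abs(L[:,0]*1000-a)<10)&(abs(L[:,1]*1000-b)<10),2].max(initial=-1)),3) for b in range(-80,90,20)])
s=L[(abs(L[:,2]-.175)<.005)&(abs(L[:,1])<.06)]; print("top x ext",np.quantile(s[:,0],[.005,.995]))
E
```

```text
30 [0.173, 0.183, 0.18, 0.183, 0.184, 0.187, 0.183, 0.181, 0.156]
50 [0.033, 0.182, 0.183, 0.183, 0.181, 0.182, 0.182, 0.181, 0.144]
70 [0.035, 0.037, 0.166, 0.162, 0.157, 0.161, -1.0, 0.104, 0.111]
90 [0.012, 0.009, 0.008, 0.008, 0.006, 0.009, 0.01, 0.008, 0.009]
110 [0.006, 0.009, 0.008, 0.01, 0.007, 0.008, 0.009, 0.009, 0.011]
130 [0.009, 0.009, 0.007, 0.008, 0.008, 0.01, 0.008, 0.009, 0.009]
150 [0.008, 0.009, 0.009, 0.009, 0.011, 0.008, 0.009, 0.01, 0.008]
170 [0.007, 0.01, 0.012, 0.009, 0.007, 0.009, 0.011, 0.008, 0.011]
190 [0.042, 0.039, 0.009, 0.01, 0.009, 0.007, 0.007, 0.008, 0.008]
210 [0.043, 0.043, 0.009, 0.01, 0.009, 0.011, 0.006, 0.008, 0.009]
230 [0.044, 0.044, 0.009, 0.011, 0.008, 0.093, 0.09, 0.009, 0.107]
250 [0.046, 0.042, 0.09, 0.101, 0.097, 0.114, 0.119, 0.122, 0.124]
270 [0.045, 0.112, 0.124, 0.119, 0.119, 0.119, 0.12, 0.121, 0.122]
290 [0.121, 0.12, 0.121, 0.122, 0.124, 0.12, 0.121, 0.121, 0.123]
310 [0.12, 0.122, 0.12, 0.121, 0.121, 0.119, 0.121, 0.122, 0.122]
330 [0.121, 0.119, 0.12, 0.124, 0.12, 0.125, 0.124, 0.122, 0.143]
350 [0.118, 0.12, 0.121, 0.12, 0.122, 0.145, 0.148, 0.147, 0.148]
top x ext [-0.053  0.055]
```

Request:
move_arm([
  {"slide": [0, 0, 0], "roll": -0.071},
  {"slide": [0, 0, 0], "roll": -0.071},
  {"slide": [0, 0, 0], "roll": -0.071},
  {"slide": [0, 0, 0], "roll": -0.071},
  {"slide": [0, 0, 0], "roll": -0.071},
  {"slide": [12.2, -34.2, 0], "roll": 0},
  {"slide": [12.2, -34.2, 0], "roll": 0},
  {"slide": [12.2, -34.2, 0], "roll": 0},
])

```text
time_s: 15.12
tcp_pos: [0.5448, -0.2746, 0.2853]
tool_rot: [[0.996, 0.088, -0.003], [0.088, -0.996, 0.002], [-0.003, -0.003, -1.0]]
wrist_force: [1.4, 0.3, -1.5]
grip_width: 0.0171
grasp_force: 63.5
```

Request:
move_arm([
  {"slide": [12.2, -34.2, 0], "roll": 0},
  {"slide": [12.2, -34.2, 0], "roll": 0},
  {"slide": [12.2, -34.2, 0], "roll": 0},
  {"slide": [12.2, -34.2, 0], "roll": 0},
  {"slide": [12.2, -34.2, 0], "roll": 0},
  {"slide": [12.2, -34.2, 0], "roll": 0},
  {"slide": [12.2, -34.2, 0], "roll": 0},
  {"slide": [12.2, -34.2, 0], "roll": 0},
])

```text
time_s: 15.78
tcp_pos: [0.6181, 0.0072, 0.2856]
tool_rot: [[0.996, 0.089, -0.003], [0.089, -0.996, 0.001], [-0.003, -0.001, -1.0]]
wrist_force: [0.4, 0.2, -0.5]
grip_width: 0.0166
grasp_force: 63.5
```

Request:
move_arm([
  {"slide": [12.2, -34.2, 0], "roll": 0},
  {"slide": [12.2, -34.2, 0], "roll": 0},
  {"slide": [12.2, -34.2, 0], "roll": 0},
  {"slide": [12.2, -34.2, 0], "roll": 0},
  {"slide": [12.2, -34.2, 0], "roll": 0},
  {"slide": [12.2, -34.2, 0], "roll": 0},
  {"slide": [0, 0, 0], "roll": 0},
])

```text
time_s: 16.37
tcp_pos: [0.673, 0.2219, 0.2847]
tool_rot: [[0.995, 0.095, -0.003], [0.095, -0.995, 0.002], [-0.003, -0.002, -1.0]]
wrist_force: [0.3, -1.3, -1.1]
grip_width: 0.0167
grasp_force: 63.5
```

```bash
python3 - <<'E'
from h import *
np.set_printoptions(precision=4,suppress=True)
o=env.get_obs();print(go([.678,.214,.190]),o["tcp_pos"],o["qpos"])
for c in ("side","top"):
  p=viewer.read_camera(c)
  for n in ("rod_handle","rod_tip","gauge_rod","gear_unit","neck"):
    for d in viewer.mark_of(n,p)[:1]: print(n,round(d["p"],2),W(p,d["centre"]))
E
```

```text
[ 4.5738  8.5948 94.6257] [0.673  0.2219 0.2847] [0.1581 0.3508 1.3456 0.0024 1.4484 1.6335]
rod_handle 0.57 [0.6835 0.2211 0.2911]
rod_tip 0.84 [0.8408 0.2379 0.2904]
gauge_rod 0.82 [0.7471 0.2267 0.2926]
neck 0.56 [0.5784 0.1489 0.1955]
rod_tip 0.75 [ 0.598  -0.0872  0.0008]
gear_unit 0.63 [0.6027 0.2392 0.0005]
neck 0.91 [0.5778 0.1528 0.1959]
```

Request:
move_arm([
  {"slide": [4.5, 8.5, 10], "roll": 0},
  {"slide": [0, 0, 25], "roll": 0},
  {"slide": [0, 0, 25], "roll": 0},
  {"slide": [0, 0, 20], "roll": 0},
  {"slide": [0, 0, 14], "roll": 0},
  {"slide": [0, 0, 0], "roll": 0},
])

```text
time_s: 17.47
tcp_pos: [0.6768, 0.2071, 0.1886]
tool_rot: [[0.996, 0.087, -0.008], [0.087, -0.996, -0.001], [-0.008, 0.001, -1.0]]
wrist_force: [0.0, 0.4, -2.3]
grip_width: 0.0169
grasp_force: 63.5
```

Request:
move_arm([
  {"slide": [0, 0, 0], "roll": 0},
  {"slide": [0, 0, 0], "roll": 0},
  {"slide": [0, 0, 4], "roll": 0},
  {"slide": [0, 0, 3], "roll": 0},
  {"slide": [0, 0, 3], "roll": 0},
  {"slide": [0, 0, 3], "roll": 0},
  {"slide": [0, 0, 0], "roll": 0},
], force=20)

```text
time_s: 18.05
tcp_pos: [0.6785, 0.208, 0.1799]
tool_rot: [[0.996, 0.088, -0.001], [0.088, -0.996, -0.0], [-0.001, 0.0, -1.0]]
wrist_force: [-0.0, -0.4, -1.4]
grip_width: 0.0168
grasp_force: 63.5
```

Request:
move_arm([
  {"slide": [0, 0, 3], "roll": 0},
  {"slide": [0, 0, 3], "roll": 0},
  {"slide": [0, 0, 0], "roll": 0},
])

```text
time_s: 18.3
tcp_pos: [0.6793, 0.2081, 0.1776]
tool_rot: [[0.996, 0.088, 0.001], [0.088, -0.996, -0.0], [0.001, 0.0, -1.0]]
wrist_force: [-4.6, -1.5, 8.6]
grip_width: 0.0172
grasp_force: 65.0
```

```bash
python3 - <<'E'
from h import *
np.set_printoptions(precision=4,suppress=True)
print(env.get_obs()["tcp_pos"])
for c in ("side","top"):
  p=viewer.read_camera(c)
  if c=="side": cv2.imwrite("pics/press.png",cv2.resize(p["image"][150:420,60:360],None,fx=2,fy=2))
  for n in ("rod_handle","rod_tip","gauge_rod"):
    for d in viewer.mark_of(n,p)[:1]: print(n,round(d["p"],2),W(p,d["centre"]))
E
```

```text
[0.6793 0.2081 0.1776]
rod_handle 0.8 [0.6878 0.2101 0.1817]
rod_tip 0.73 [0.8472 0.2248 0.1843]
gauge_rod 0.55 [0.7556 0.2138 0.1859]
rod_tip 0.61 [0.8434 0.2232 0.1871]
gauge_rod 0.56 [ 0.7586 -0.2254  0.0043]
```

View pics/press.png

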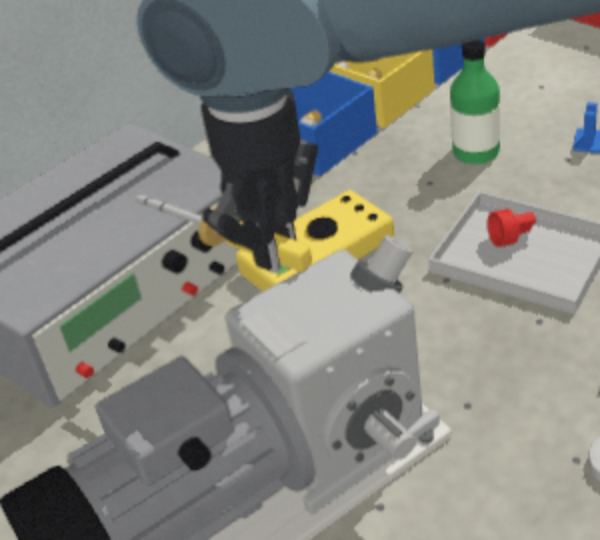

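Request:
move_arm([
  {"slide": [0, 0, 2], "roll": 0},
  {"slide": [0, 0, 2], "roll": 0},
  {"slide": [0, 0, 2], "roll": 0},
  {"slide": [0, 0, 0], "roll": 0},
])

```text
time_s: 19.03
tcp_pos: [0.681, 0.2084, 0.1746]
tool_rot: [[0.996, 0.088, 0.006], [0.088, -0.996, 0.001], [0.006, -0.0, -1.0]]
wrist_force: [-4.0, -1.6, 15.8]
grip_width: 0.017
grasp_force: 67.3
```

```bash
cat > rod.py <<'E'
from h import *
np.set_printoptions(precision=4,suppress=True)
o=env.get_obs(); print(o["tcp_pos"],o["wrist_force"],o["grasp_force"])
for c in ("side","top"):
  p=viewer.read_camera(c); g={}
  for n in ("rod_handle","rod_tip","gauge_rod"):
    for d in viewer.mark_of(n,p)[:1]:
      w=W(p,d["centre"]); ok=np.linalg.norm(w-o["tcp_pos"])<.22; g[n]=w if ok else None; print(c,n,round(d["p"],2),w,ok)
  if g.get("rod_tip") is not None:
    for a in("rod_handle","gauge_rod"):
      if g.get(a) is not None:
        v=g["rod_tip"]-g[a]; print("pitch down deg",np.degrees(np.arctan2(-v[2],np.hypot(v[0],v[1]))),"yaw",np.arctan2(v[1],v[0]),"len",np.linalg.norm(v))
E
python3 rod.py
```

```text
[0.681  0.2084 0.1746] [-3.9973 -1.5885 15.8044] 67.3439633846283
side rod_handle 0.7 [0.69   0.205  0.1833] True
side rod_tip 0.83 [0.8444 0.2271 0.1656] True
side gauge_rod 0.55 [0.755  0.2139 0.1765] True
pitch down deg 6.480071160258127 yaw 0.14225086976519918 len 0.15692386689092255
pitch down deg 6.87918444064561 yaw 0.14645819363140553 len 0.090974886644612
top rod_tip 0.55 [0.8465 0.222  0.1675] True
top gauge_rod 0.59 [ 0.612  -0.1083  0.0235] False
```

Request:
move_arm([
  {"slide": [0, 0, 2], "roll": 0},
  {"slide": [0, 0, 2], "roll": 0},
  {"slide": [0, 0, 2], "roll": 0},
  {"slide": [0, 0, 2], "roll": 0},
  {"slide": [0, 0, 0], "roll": 0},
])

```text
time_s: 19.85
tcp_pos: [0.6829, 0.2085, 0.1688]
tool_rot: [[0.996, 0.088, 0.012], [0.088, -0.996, 0.002], [0.012, -0.001, -1.0]]
wrist_force: [-1.1, -1.2, 19.9]
grip_width: 0.017
grasp_force: 71.1
```

```bash
python3 rod.py
```

```text
[0.6829 0.2085 0.1688] [-1.1206 -1.1614 19.8535] 71.06443405151367
side rod_handle 0.72 [0.6894 0.2063 0.1726] True
side rod_tip 0.84 [0.8442 0.2237 0.1422] True
side gauge_rod 0.64 [0.7533 0.2145 0.162 ] True
pitch down deg 11.043814359823944 yaw 0.11209067597259727 len 0.15870138625733557
pitch down deg 12.235265026879146 yaw 0.10106197468149258 len 0.09347159996490921
top rod_handle 0.45 [0.5828 0.1528 0.1948] True
top rod_tip 0.36 [0.8456 0.2228 0.1395] True
pitch down deg 11.492155785711732 yaw 0.260078625258791 len 0.27759816281812805
```

Request:
move_arm([
  {"slide": [-2, 0, 1], "roll": 0},
  {"slide": [-2, 0, 1], "roll": 0},
  {"slide": [-2, 0, 2], "roll": 0},
  {"slide": [0, 0, 2], "roll": 0},
  {"slide": [0, 0, 2], "roll": 0},
  {"slide": [0, 0, 0], "roll": 0},
])

```text
time_s: 20.75
tcp_pos: [0.6827, 0.2083, 0.1656]
tool_rot: [[0.996, 0.087, 0.028], [0.087, -0.996, 0.004], [0.029, -0.002, -1.0]]
wrist_force: [13.0, -0.3, 23.0]
grip_width: 0.0171
grasp_force: 74.9
```

```bash
python3 rod.py
```

```text
[0.6827 0.2083 0.1656] [13.0362 -0.2665 22.9787] 74.86889362335205
side rod_handle 0.64 [0.6907 0.2048 0.1715] True
side rod_tip 0.71 [0.8385 0.2254 0.1227] True
side gauge_rod 0.73 [0.7522 0.2108 0.1535] True
pitch down deg 18.097440368465513 yaw 0.13821292934517182 len 0.15701484006296987
pitch down deg 19.38042295850329 yaw 0.168020072718556 len 0.09277036164637932
top rod_tip 0.35 [0.8396 0.2229 0.1259] True
```

Request:
move_arm([
  {"slide": [0, 0, 2], "roll": 0},
  {"slide": [0, 0, 2], "roll": 0},
  {"slide": [0, 0, 2], "roll": 0},
  {"slide": [0, 0, 2], "roll": 0},
  {"slide": [0, 0, 2], "roll": 0},
  {"slide": [0, 0, 0], "roll": 0},
])

```text
time_s: 21.65
tcp_pos: [0.6814, 0.2082, 0.1547]
tool_rot: [[0.996, 0.087, 0.024], [0.087, -0.996, 0.003], [0.024, -0.001, -1.0]]
wrist_force: [8.4, 0.0, 24.3]
grip_width: 0.0171
grasp_force: 86.0
```

```bash
python3 rod.py
```

```text
[0.6814 0.2082 0.1547] [ 8.405   0.001  24.3414] 85.98958969116211
side rod_handle 0.71 [0.6906 0.2071 0.1613] True
side rod_tip 0.78 [0.8198 0.2243 0.0735] True
side gauge_rod 0.87 [0.7431 0.2115 0.1254] True
pitch down deg 33.988642418905734 yaw 0.132733305375061 len 0.15717649315339743
pitch down deg 33.782839564722444 yaw 0.16597995375954092 len 0.09348160246807913
top rod_tip 0.63 [ 0.3447 -0.1602  0.0013] False
```

Request:
move_arm([
  {"slide": [0, 0, 2], "roll": 0},
  {"slide": [0, 0, 2], "roll": 0},
  {"slide": [0, 0, 2], "roll": 0},
  {"slide": [0, 0, 1], "roll": 0},
  {"slide": [0, 0, 0], "roll": 0},
])

```text
time_s: 22.47
tcp_pos: [0.682, 0.2066, 0.1481]
tool_rot: [[0.996, 0.087, 0.024], [0.087, -0.996, 0.0], [0.024, 0.002, -1.0]]
wrist_force: [7.9, -5.3, 26.4]
grip_width: 0.0169
grasp_force: 89.2
```

```bash
python3 rod.py
```

```text
[0.682  0.2066 0.1481] [ 7.9413 -5.3074 26.3711] 89.24475431442261
side rod_handle 0.69 [0.6867 0.2057 0.156 ] True
side rod_tip 0.58 [ 0.5863 -0.3549 -0.005 ] False
side gauge_rod 0.61 [0.7367 0.209  0.1182] True
top rod_handle 0.67 [ 0.3456 -0.1575  0.002 ] False
```

Request:
move_arm([
  {"slide": [0, 0, -15], "roll": 0},
  {"slide": [0, 0, -25], "roll": 0},
  {"slide": [0, 0, -35], "roll": 0},
  {"slide": [0, 0, -40], "roll": 0},
  {"slide": [0, 0, -40], "roll": 0},
  {"slide": [0, 0, -35], "roll": 0},
  {"slide": [-10, 30, 0], "roll": 0},
  {"slide": [-10, 30, 0], "roll": 0},
])

```text
time_s: 23.53
tcp_pos: [0.6592, 0.1467, 0.3299]
tool_rot: [[0.996, 0.091, 0.007], [0.091, -0.996, 0.0], [0.007, 0.0, -1.0]]
wrist_force: [-0.6, -0.4, -1.4]
grip_width: 0.0171
grasp_force: 85.2
```

Request:
move_arm([
  {"slide": [-10, 30, 0], "roll": 0},
  {"slide": [-10, 30, 0], "roll": 0},
  {"slide": [-10, 30, 0], "roll": 0},
  {"slide": [0, 0, 0], "roll": -0.111},
  {"slide": [0, 0, 0], "roll": -0.111},
  {"slide": [0, 0, 0], "roll": -0.111},
  {"slide": [0, 0, 0], "roll": -0.111},
  {"slide": [0, 0, 0], "roll": -0.111},
])

```text
time_s: 24.2
tcp_pos: [0.636, 0.0536, 0.3256]
tool_rot: [[0.797, 0.604, -0.001], [0.604, -0.797, 0.0], [-0.0, -0.0, -1.0]]
wrist_force: [0.2, 0.3, -1.2]
grip_width: 0.0172
grasp_force: 85.2
```

Request:
move_arm([
  {"slide": [0, 0, 0], "roll": -0.111},
  {"slide": [0, 0, 0], "roll": -0.111},
  {"slide": [0, 0, 0], "roll": -0.111},
  {"slide": [0, 0, 0], "roll": -0.111},
  {"slide": [0, 0, 0], "roll": -0.111},
  {"slide": [0, 0, 0], "roll": -0.109},
  {"slide": [0, 0, 0], "roll": 0},
])

```text
time_s: 24.78
tcp_pos: [0.6361, 0.0538, 0.3255]
tool_rot: [[0.259, 0.966, -0.001], [0.966, -0.259, 0.0], [-0.0, -0.001, -1.0]]
wrist_force: [0.6, 0.5, -1.5]
grip_width: 0.0171
grasp_force: 85.2
```

```bash
python3 rod.py; python3 -c "
from h import *
o=env.get_obs();print(o['tool_rot'],go([.543,.0226,.322]))"
```

```text
[0.6361 0.0538 0.3255] [ 0.5659  0.4622 -1.4625] 85.16091227531433
side rod_handle 0.95 [0.6399 0.0561 0.3321] True
side rod_tip 0.92 [0.6686 0.1787 0.2299] True
side gauge_rod 0.74 [0.6523 0.1066 0.2906] True
pitch down deg 39.072965965723384 yaw 1.3413874945386037 len 0.16220607263601436
pitch down deg 39.39917637240413 yaw 1.3491013219520946 len 0.09567094647801905
top rod_handle 0.73 [0.6361 0.0587 0.3344] True
top rod_tip 0.75 [0.6516 0.1063 0.2887] True
top gauge_rod 0.52 [0.6532 0.1043 0.2891] True
pitch down deg 42.38750128663489 yaw 1.256292758602904 len 0.06786943347339805
pitch down deg 10.353389048805713 yaw 2.2373521560816316 len 0.002569046515733027
[[ 2.61581291e-01  9.65181447e-01 -4.09862362e-05]
 [ 9.65181448e-01 -2.61581291e-01  1.86272266e-05]
 [ 7.25742098e-06 -4.44316888e-05 -9.99999999e-01]] [-54.40898747 -81.87378885   3.82511288]
```

Request:
move_arm([
  {"slide": [-14.5, -20, 0], "roll": 0},
  {"slide": [-14.5, -20, 0], "roll": 0},
  {"slide": [-14.5, -20, 0], "roll": 0},
  {"slide": [-14.5, -20, 0], "roll": 0},
  {"slide": [0, 0, 10], "roll": 0},
  {"slide": [0, 0, 0], "roll": 0},
  {"slide": [0, 0, 0], "roll": 0},
])

```text
time_s: 25.77
tcp_pos: [0.5439, 0.0187, 0.3152]
tool_rot: [[0.261, 0.965, -0.001], [0.965, -0.261, 0.0], [0.0, -0.001, -1.0]]
wrist_force: [0.4, -1.1, -0.6]
grip_width: 0.017
grasp_force: 85.2
```

```bash
cat >> rod.py <<'E'
  for n in ("neck",):
    for d in viewer.mark_of(n,p)[:1]: print(c,n,round(d["p"],2),W(p,d["centre"]))
  u,v=np.clip(proj(p,[[.57,.12,.21]])[0].astype(int),80,400)
  if c=="side": cv2.imwrite("pics/%d.png"%(o["time_s"]*100),cv2.resize(p["image"][v-50:v+50,u-60:u+60],None,fx=5,fy=5,interpolation=cv2.INTER_CUBIC))
E
python3 rod.py; ls pics
```

```text
[0.5439 0.0187 0.3152] [ 0.4341 -1.1269 -0.5744] 85.19071698188782
side rod_handle 0.65 [0.5458 0.0235 0.3237] True
side rod_tip 0.72 [0.5759 0.1416 0.2186] True
side gauge_rod 0.55 [0.5607 0.07   0.2803] True
pitch down deg 40.76496171703435 yaw 1.3211030104333994 len 0.16082751630240405
pitch down deg 40.13065776926351 yaw 1.3615513978005778 len 0.09566963990733958
side neck 0.81 [0.5808 0.1505 0.1942]
top rod_tip 0.39 [0.5771 0.1422 0.2215] True
top gauge_rod 0.56 [0.5585 0.0706 0.2814] True
pitch down deg 38.998400370625234 yaw 1.3163446944147605 len 0.09511482534284549
top neck 0.69 [0.5782 0.1538 0.1951]
2576.png
cap.png
lift.png
press.png
side0.png
side1.png
side2.png
top0.png
top1.png
top2.png
```

Request:
move_arm([
  {"slide": [0, 0, 8], "roll": 0},
  {"slide": [0, 0, 7], "roll": 0},
  {"slide": [3, 0, 3], "roll": 0},
  {"slide": [3, 0, 3], "roll": 0},
  {"slide": [0, 0, 0], "roll": 0},
  {"slide": [0, 0, 0], "roll": 0},
])

```text
time_s: 26.77
tcp_pos: [0.5454, 0.0246, 0.2945]
tool_rot: [[0.261, 0.965, -0.001], [0.965, -0.261, 0.0], [-0.0, -0.001, -1.0]]
wrist_force: [-0.6, 0.3, -1.1]
grip_width: 0.0167
grasp_force: 85.2
```

```bash
python3 rod.py
```

```text
[0.5454 0.0246 0.2945] [-0.5545  0.2668 -1.1118] 85.19038438796997
side rod_handle 0.79 [0.5486 0.0279 0.304 ] True
side rod_tip 0.64 [0.5763 0.1481 0.2015] True
side gauge_rod 0.6 [0.5613 0.0762 0.2609] True
pitch down deg 39.70146336721718 yaw 1.3449664625666 len 0.16040043640838392
pitch down deg 38.951602169156175 yaw 1.3652396620655363 len 0.09442399059561084
side neck 0.74 [0.7936 0.0499 0.0065]
top rod_tip 0.63 [ 0.6109 -0.1093  0.0245] False
top gauge_rod 0.49 [0.5636 0.0759 0.2607] True
top neck 0.59 [0.5821 0.1534 0.1943]
```

```bash
ls -t pics | head -1; cp pics/$(ls -t pics|head -1) pics/near.png
```

```text
2676.png
```

View pics/near.png

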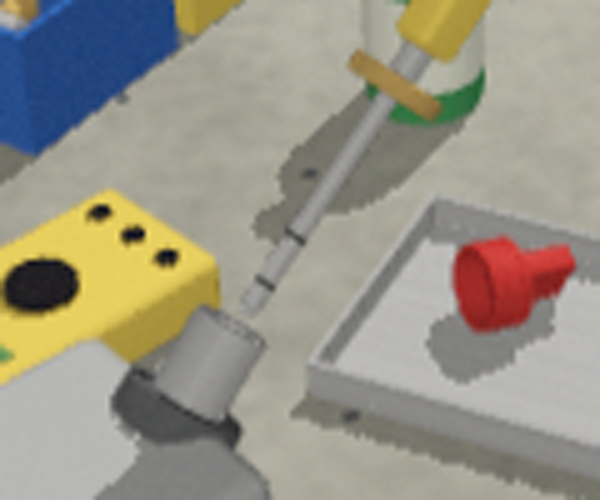

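Request:
move_arm([
  {"slide": [3, 0, 3], "roll": 0},
  {"slide": [3, 0, 3], "roll": 0},
  {"slide": [3, 0, 3], "roll": 0},
  {"slide": [3, 0, 3], "roll": 0},
  {"slide": [0, 0, 0], "roll": 0},
])

```text
time_s: 27.68
tcp_pos: [0.5482, 0.0366, 0.2817]
tool_rot: [[0.26, 0.966, -0.002], [0.966, -0.26, 0.0], [-0.0, -0.002, -1.0]]
wrist_force: [-1.0, 0.7, -0.3]
grip_width: 0.0166
grasp_force: 85.2
```

```bash
python3 rod.py; python3 - <<'E'
from h import *
a=cv2.imread("pics/"+sorted([f for f in __import__("os").listdir("pics") if f[0]=="2"])[-1])
p=viewer.read_camera("top");u,v=proj(p,[[.57,.12,.21]])[0].astype(int)
b=cv2.resize(p["image"][v-40:v+40,u-30:u+30],None,fx=5,fy=5,interpolation=cv2.INTER_CUBIC)
cv2.imwrite("pics/both.png",cv2.resize(np.hstack([a[:400,:450],b]),(750,400)))
E
```

```text
[0.5482 0.0366 0.2817] [-1.0388  0.7482 -0.3235] 85.19101023674011
side rod_tip 0.82 [0.5791 0.162  0.1837] True
side gauge_rod 0.98 [0.5619 0.0915 0.2482] True
pitch down deg 41.66091487514305 yaw 1.3317853216400843 len 0.09707867943065561
side neck 0.63 [0.5789 0.1487 0.1914]
top rod_tip 0.41 [0.5796 0.1607 0.1888] True
top gauge_rod 0.44 [0.5644 0.0872 0.2496] True
pitch down deg 39.00063502305823 yaw 1.3669964167952644 len 0.09659037219102114
top neck 0.81 [0.5823 0.153  0.1961]
```

View pics/both.png

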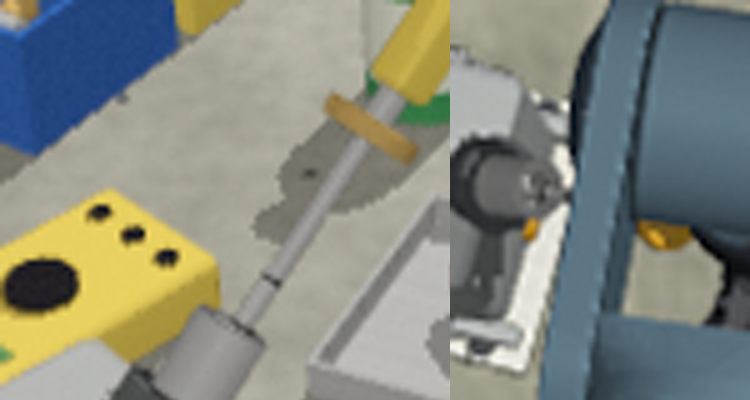

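Request:
move_arm([
  {"slide": [5, 0, 3], "roll": 0},
  {"slide": [5, 0, 3], "roll": 0},
  {"slide": [5, 0, 3], "roll": 0},
  {"slide": [5, 0, 3], "roll": 0},
  {"slide": [0, 0, 0], "roll": 0},
])

```text
time_s: 28.65
tcp_pos: [0.5535, 0.0563, 0.2697]
tool_rot: [[0.26, 0.966, -0.002], [0.966, -0.26, 0.0], [-0.0, -0.002, -1.0]]
wrist_force: [-0.7, -0.3, -0.7]
grip_width: 0.0168
grasp_force: 85.1
```

Request:
move_arm([
  {"slide": [5, 0, 3], "roll": 0},
  {"slide": [5, 0, 3], "roll": 0},
  {"slide": [5, 0, 3], "roll": 0},
  {"slide": [5, 0, 3], "roll": 0},
  {"slide": [0, 0, 0], "roll": 0},
])

```text
time_s: 29.07
tcp_pos: [0.5585, 0.0747, 0.2569]
tool_rot: [[0.261, 0.965, -0.003], [0.965, -0.261, -0.001], [-0.002, -0.002, -1.0]]
wrist_force: [-0.4, -2.2, -4.1]
grip_width: 0.0168
grasp_force: 84.9
```

```bash
python3 rod.py; python3 -c "
from h import *
print(go([.5655,.1022,.240]))"
```

```text
[0.5585 0.0747 0.2569] [-0.4049 -2.1682 -4.1425] 84.86013650894165
side rod_tip 0.54 [ 0.3936 -0.0284  0.0004] False
side gauge_rod 0.74 [0.574  0.1273 0.2216] True
side neck 0.67 [0.5762 0.148  0.1936]
top gauge_rod 0.49 [0.576  0.1237 0.2211] True
[28.40998247 -0.62962418 18.51514604]
```

Request:
move_arm([
  {"slide": [5, 0, 3], "roll": 0},
  {"slide": [5, 0, 3], "roll": 0},
  {"slide": [5, 0, 3], "roll": 0},
  {"slide": [5, 0, 3.5], "roll": 0},
  {"slide": [0, 0, 0], "roll": 0},
])

```text
time_s: 29.98
tcp_pos: [0.5649, 0.0932, 0.2466]
tool_rot: [[0.261, 0.965, 0.002], [0.965, -0.261, -0.002], [-0.002, 0.002, -1.0]]
wrist_force: [-0.2, -4.0, -6.8]
grip_width: 0.0173
grasp_force: 84.7
```

Request:
move_arm([
  {"slide": [3, 0, 2], "roll": 0},
  {"slide": [3, 0, 2], "roll": 0},
  {"slide": [0, 0, 0], "roll": 0},
])

```text
time_s: 30.23
tcp_pos: [0.5663, 0.0983, 0.2425]
tool_rot: [[0.262, 0.965, 0.001], [0.965, -0.262, -0.004], [-0.003, 0.002, -1.0]]
wrist_force: [-0.5, -7.4, -5.4]
grip_width: 0.0167
grasp_force: 84.6
```

```bash
python3 rod.py
```

```text
[0.5663 0.0983 0.2425] [-0.5264 -7.3595 -5.3906] 84.55333828926086
side rod_handle 0.89 [0.568  0.1045 0.2493] True
side gauge_rod 0.8 [0.5825 0.143  0.207 ] True
side neck 0.8 [0.5786 0.1509 0.1925]
top rod_tip 0.41 [ 0.6021  0.2424 -0.0005] False
top gauge_rod 0.39 [0.5825 0.1477 0.2031] True
top neck 0.41 [0.5793 0.1543 0.1955]
```

Request:
move_arm([
  {"slide": [2.5, 0, 2.5], "roll": 0},
  {"slide": [2.5, 0, 2.5], "roll": 0},
  {"slide": [0, 0, 0], "roll": 0},
])

```text
time_s: 30.98
tcp_pos: [0.5676, 0.103, 0.2375]
tool_rot: [[0.262, 0.965, 0.001], [0.965, -0.262, -0.004], [-0.003, 0.002, -1.0]]
wrist_force: [-0.1, -7.9, -6.0]
grip_width: 0.0172
grasp_force: 84.6
```

Request:
move_arm([
  {"slide": [2, 0, 2], "roll": 0},
  {"slide": [2, 0, 2], "roll": 0},
  {"slide": [0, 0, 0], "roll": 0},
])

```text
time_s: 31.23
tcp_pos: [0.5684, 0.104, 0.2366]
tool_rot: [[0.261, 0.965, -0.001], [0.965, -0.261, -0.011], [-0.011, 0.002, -1.0]]
wrist_force: [-10.3, -21.0, 7.8]
grip_width: 0.0171
grasp_force: 86.5
```

```bash
python3 rod.py; cp pics/$(ls -t pics|head -1) pics/in.png
```

```text
[0.5684 0.104  0.2366] [-10.348  -21.0454   7.7766] 86.45066499710083
side rod_handle 0.9 [0.57   0.1059 0.2437] True
side rod_tip 0.74 [ 0.6127 -0.1082  0.0258] False
side gauge_rod 0.68 [0.5826 0.1527 0.1978] True
side neck 0.91 [0.5751 0.1504 0.1942]
top rod_tip 0.53 [0.389  0.3359 0.0017] False
top gauge_rod 0.69 [0.3869 0.3345 0.0006] False
top neck 0.53 [0.5807 0.1548 0.1954]
```

View pics/in.png

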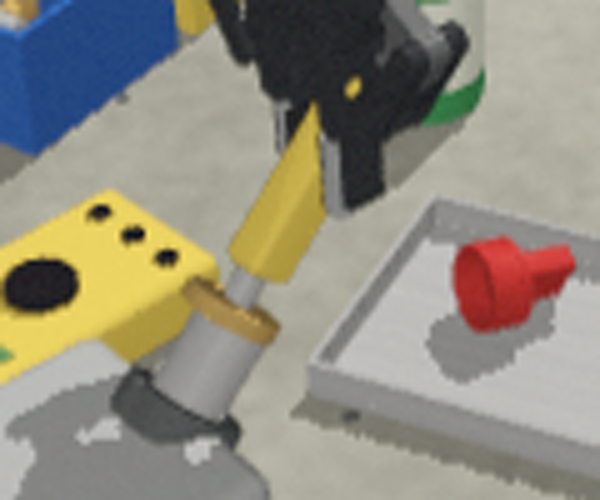

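Request:
move_arm([
  {"slide": [1, 0, 1], "roll": 0},
  {"slide": [1, 0, 1], "roll": 0},
  {"slide": [0, 0, 0], "roll": 0},
  {"slide": [0, 0, 0], "roll": 0},
])

```text
time_s: 32.07
tcp_pos: [0.5687, 0.104, 0.2367]
tool_rot: [[0.261, 0.965, -0.002], [0.965, -0.261, -0.014], [-0.014, 0.002, -1.0]]
wrist_force: [-16.6, -26.7, 17.9]
grip_width: 0.0167
grasp_force: 88.0
```

Request:
move_arm([
  {"slide": [-3, 0, -3], "roll": 0},
  {"slide": [-6, 0, -6], "roll": 0},
  {"slide": [-8, 0, -8], "roll": 0},
  {"slide": [-8, 0, -8], "roll": 0},
  {"slide": [-8, 0, -8], "roll": 0},
  {"slide": [-8, 0, -8], "roll": 0},
  {"slide": [-8, 0, -8], "roll": 0},
  {"slide": [-8, 0, -8], "roll": 0},
])

```text
time_s: 32.73
tcp_pos: [0.5538, 0.0545, 0.2896]
tool_rot: [[0.261, 0.965, 0.001], [0.965, -0.261, -0.0], [0.0, 0.001, -1.0]]
wrist_force: [-0.2, -1.4, -6.1]
grip_width: 0.0173
grasp_force: 84.2
```

Request:
move_arm([
  {"slide": [-8, 0, -8], "roll": 0},
  {"slide": [-8, 0, -8], "roll": 0},
  {"slide": [-8, 0, -8], "roll": 0},
  {"slide": [-12, 0, -12], "roll": 0},
  {"slide": [-15, 0, -15], "roll": 0},
  {"slide": [0, 0, 0], "roll": 0},
])

```text
time_s: 33.23
tcp_pos: [0.5419, 0.0038, 0.3448]
tool_rot: [[0.263, 0.965, 0.009], [0.965, -0.263, -0.001], [0.001, 0.009, -1.0]]
wrist_force: [0.3, -0.3, -0.0]
grip_width: 0.0166
grasp_force: 85.1
```

```bash
python3 rod.py
```

```text
[0.5419 0.0038 0.3448] [ 0.3432 -0.3474 -0.0212] 85.06006479263306
side rod_handle 0.84 [0.5432 0.0074 0.3527] True
side rod_tip 0.75 [0.5726 0.1235 0.2373] True
side gauge_rod 0.76 [0.56   0.0536 0.3075] True
pitch down deg 43.95883712746178 yaw 1.3230725679283206 len 0.16624193213506633
pitch down deg 44.691925154305835 yaw 1.3925291060277734 len 0.09984152442746447
side neck 0.71 [0.5759 0.1493 0.1903]
top rod_handle 0.33 [ 0.7583 -0.2291  0.0038] False
top rod_tip 0.53 [0.5693 0.1235 0.2342] True
top gauge_rod 0.55 [0.5568 0.0539 0.2975] True
pitch down deg 41.81469573486026 yaw 1.3924442084974369 len 0.09483164028951523
top neck 0.68 [0.58   0.1539 0.195 ]
```

Request:
move_arm([
  {"slide": [0, 20, 0], "roll": 0},
  {"slide": [0, 20, 0], "roll": 0},
  {"slide": [25, 0, 0], "roll": 0},
  {"slide": [25, 0, 0], "roll": 0},
  {"slide": [22, 0, 10], "roll": 0},
  {"slide": [0, 0, 20], "roll": 0},
  {"slide": [0, 0, 12], "roll": 0},
  {"slide": [0, 0, 0], "roll": 0},
])

```text
time_s: 34.4
tcp_pos: [0.5962, 0.0654, 0.2931]
tool_rot: [[0.26, 0.965, -0.007], [0.965, -0.26, 0.0], [-0.001, -0.007, -1.0]]
wrist_force: [-0.3, 0.4, -1.8]
grip_width: 0.0171
grasp_force: 85.1
```

```bash
python3 rod.py; cat >> rod.py <<'E'
  t=g.get("rod_tip")
  if t is not None: print("tip gear-local",(np.array([[.965,-.262],[.262,.965]])@(t[:2]-[.602,.240])),t[2])
E
```

```text
[0.5962 0.0654 0.2931] [-0.3494  0.3683 -1.774 ] 85.11140584945679
side rod_handle 0.58 [0.599  0.0679 0.2988] True
side rod_tip 0.73 [0.6246 0.1806 0.1861] True
side gauge_rod 0.67 [ 0.6027  0.2359 -0.0029] False
pitch down deg 44.257741488731206 yaw 1.3471457816862031 len 0.161388661311754
side neck 0.96 [0.5776 0.1523 0.192 ]
top rod_handle 0.64 [ 0.3444 -0.1589  0.0031] False
top rod_tip 0.6 [ 0.3887  0.3353 -0.0021] False
top gauge_rod 0.48 [0.6126 0.1118 0.2588] True
```

Request:
move_arm([
  {"slide": [0, 0, 5], "roll": 0},
  {"slide": [0, 0, 5], "roll": 0},
  {"slide": [-5, 0, 6.6], "roll": 0},
  {"slide": [-5, 0, 6.6], "roll": 0},
  {"slide": [-5, 0, 6.6], "roll": 0},
  {"slide": [-5, 0, 6.6], "roll": 0},
  {"slide": [-5, 0, 6.6], "roll": 0},
  {"slide": [0, 0, 0], "roll": 0},
])

```text
time_s: 35.57
tcp_pos: [0.5913, 0.04, 0.254]
tool_rot: [[0.262, 0.965, 0.0], [0.965, -0.262, 0.001], [0.001, 0.0, -1.0]]
wrist_force: [-0.2, -1.0, 5.1]
grip_width: 0.0165
grasp_force: 85.2
```

```bash
python3 rod.py
```

```text
[0.5913 0.04   0.254 ] [-0.2472 -1.0154  5.1322] 85.2099072933197
side rod_handle 0.6 [0.5947 0.0442 0.2636] True
side rod_tip 0.64 [0.6266 0.1793 0.177 ] True
side gauge_rod 0.81 [0.6079 0.0971 0.2298] True
pitch down deg 31.9568865248434 yaw 1.3392994382698664 len 0.16355118464872107
pitch down deg 32.03684428240974 yaw 1.3473995767770999 len 0.09944330042793241
side neck 0.64 [0.5772 0.15   0.193 ]
tip gear-local [ 0.0396 -0.0521] 0.1770097866531548
top rod_handle 0.51 [ 0.762  -0.2274  0.0041] False
top rod_tip 0.71 [0.6225 0.1781 0.1791] True
top gauge_rod 0.73 [ 0.6334 -0.0807  0.0278] False
top neck 0.74 [0.5805 0.1537 0.1959]
tip gear-local [ 0.036  -0.0543] 0.17907227554994698
```

Works as planned, 32°. Continue to about 8°.

Request:
move_arm([
  {"slide": [-3.5, 0, 8], "roll": 0},
  {"slide": [-3.5, 0, 8], "roll": 0},
  {"slide": [-3.5, 0, 8], "roll": 0},
  {"slide": [-3.5, 0, 8], "roll": 0},
  {"slide": [-3, 0, 8], "roll": 0},
  {"slide": [-2, 0, 8], "roll": 0},
  {"slide": [-2, 0, 8], "roll": 0},
  {"slide": [0, 0, 0], "roll": 0},
])

```text
time_s: 36.73
tcp_pos: [0.5856, 0.0204, 0.1971]
tool_rot: [[0.262, 0.965, -0.001], [0.965, -0.262, 0.001], [0.0, -0.001, -1.0]]
wrist_force: [0.4, -2.9, 3.5]
grip_width: 0.0169
grasp_force: 82.6
```

```bash
python3 rod.py
```

```text
[0.5856 0.0204 0.1971] [ 0.4081 -2.8532  3.5226] 82.63590574264526
side rod_handle 0.92 [0.5855 0.0255 0.2102] True
side rod_tip 0.64 [0.6311 0.1836 0.18  ] True
side gauge_rod 0.79 [0.6057 0.0848 0.1982] True
pitch down deg 10.395617523134108 yaw 1.2899217105119625 len 0.16724727202558473
pitch down deg 10.109182690389906 yaw 1.3195360877963915 len 0.10356109308036474
side neck 0.84 [0.5753 0.1496 0.1929]
tip gear-local [ 0.0429 -0.0468] 0.18004501576834442
top rod_handle 0.65 [ 0.587  -0.3497  0.0008] False
top rod_tip 0.62 [0.6278 0.1792 0.1813] True
top gauge_rod 0.43 [0.6082 0.0882 0.1956] True
pitch down deg 8.718570434748429 yaw 1.3588218872277777 len 0.09411046700553562
top neck 0.15 [0.6063 0.0852 0.1971]
tip gear-local [ 0.0408 -0.0519] 0.1813261756717155
```

Request:
move_arm([
  {"slide": [-0.5, 0, 6], "roll": 0},
  {"slide": [-0.5, 0, 6], "roll": 0},
  {"slide": [-0.5, 0, 5], "roll": 0},
  {"slide": [0, 0, 4], "roll": 0},
  {"slide": [0, 0, 0], "roll": 0},
])

```text
time_s: 37.65
tcp_pos: [0.5853, 0.0191, 0.1764]
tool_rot: [[0.262, 0.965, -0.001], [0.965, -0.262, 0.0], [0.0, -0.001, -1.0]]
wrist_force: [0.1, -3.7, 3.6]
grip_width: 0.0168
grasp_force: 81.9
```

```bash
python3 rod.py
```

```text
[0.5853 0.0191 0.1764] [ 0.0585 -3.728   3.5779] 81.91822171211243
side rod_handle 0.63 [0.5874 0.025  0.1884] True
side rod_tip 0.62 [0.626  0.1839 0.1771] True
side gauge_rod 0.73 [0.6024 0.0882 0.1885] True
pitch down deg 3.952045392076561 yaw 1.332387535241724 len 0.16390268454177326
pitch down deg 6.625764917208672 yaw 1.3296072438213598 len 0.09930448126847066
side neck 0.58 [0.5783 0.1485 0.1919]
tip gear-local [ 0.0379 -0.0478] 0.1770606636865042
top rod_tip 0.55 [0.6279 0.1802 0.1803] True
top neck 0.88 [0.5822 0.1563 0.1939]
tip gear-local [ 0.0407 -0.051 ] 0.18031919331455337
```

Request:
move_arm([
  {"slide": [0, 0, 3], "roll": 0},
  {"slide": [0, 0, 2], "roll": 0},
  {"slide": [0, 0, 0], "roll": 0},
  {"slide": [0, 0, -10], "roll": 0},
  {"slide": [0, 0, -25], "roll": 0},
  {"slide": [0, 0, -35], "roll": 0},
  {"slide": [0, 0, -30], "roll": 0},
  {"slide": [0, 0, 0], "roll": 0},
], force=90)

```text
time_s: 38.82
tcp_pos: [0.5881, 0.0192, 0.2797]
tool_rot: [[0.26, 0.966, 0.011], [0.966, -0.26, -0.002], [0.001, 0.011, -1.0]]
wrist_force: [0.2, 0.0, 0.4]
grip_width: 0.0169
grasp_force: 87.9
```

```bash
for i in 1 2; do python3 rod.py | grep -v neck; done; python3 - <<'E'
from h import *
# fit axis of handle+rod in side view by depth cloud
p=viewer.read_camera("side");d=viewer.trace("gauge_rod",p)
P=cloud(p,d[0]["region"]);o=env.get_obs();x=o["tool_rot"][:,0];Q=P-o["tcp_pos"]
k=(abs(Q@o["tool_rot"][:,1])<.025)&(abs(Q[:,2])<.06);Q=Q[k];h=Q@x
for a in range(-50,180,20):
  s=Q[abs(h*1000-a)<10]
  if len(s)>2: print(a,len(s),s[:,2].min().round(4),np.median(s[:,2]).round(4),s[:,2].max().round(4))
E
```

```text
[0.5881 0.0192 0.2797] [0.1719 0.0412 0.362 ] 87.91367411613464
side rod_handle 0.87 [0.5915 0.023  0.2911] True
side rod_tip 0.55 [0.6319 0.1829 0.2841] True
side gauge_rod 0.95 [0.6068 0.0866 0.2917] True
pitch down deg 2.4569818604592073 yaw 1.323251819910324 len 0.16514348306851231
pitch down deg 4.37889823333654 yaw 1.3155555725077301 len 0.09982319369765741
tip gear-local [ 0.0438 -0.0472] 0.28406198887221057
top rod_tip 0.67 [0.6245 0.1825 0.2737] True
top gauge_rod 0.71 [0.6054 0.0847 0.2791] True
pitch down deg 3.1370485177075533 yaw 1.3782797038768813 len 0.09978366599799786
tip gear-local [ 0.0368 -0.0496] 0.27366767350897403
[0.5851 0.0193 0.2713] [-0.0205 -0.1817 -1.3538] 87.91190385818481
side rod_handle 0.98 [0.5904 0.0255 0.2832] True
side rod_tip 0.92 [0.6286 0.1828 0.2744] True
side gauge_rod 0.59 [0.6091 0.0878 0.2809] True
pitch down deg 3.1058020024828146 yaw 1.3328898132145581 len 0.1620210788755586
pitch down deg 3.8049143939514303 yaw 1.3685381995520252 len 0.09716326466314312
tip gear-local [ 0.0406 -0.0483] 0.27441147056243476
top rod_tip 0.52 [0.6247 0.178  0.2764] True
top gauge_rod 0.53 [0.6054 0.0882 0.2808] True
pitch down deg 2.7252821294239995 yaw 1.3584774569242457 len 0.09197939986757908
tip gear-local [ 0.0382 -0.0539] 0.2764047906890392
10 68 0.0038 0.0222 0.0258
30 129 0.0026 0.0201 0.0254
50 119 -0.0003 0.0165 0.0243
70 215 -0.0074 0.0141 0.0291
90 44 0.0057 0.0109 0.0138
110 48 0.0044 0.0089 0.0117
130 49 0.0019 0.0078 0.0118
150 46 0.0023 0.007 0.0095
170 14 0.0024 0.0056 0.0091
```

Request:
move_arm([
  {"slide": [0, 0, 30], "roll": 0},
  {"slide": [0, 0, 30], "roll": 0},
  {"slide": [0, 0, 25], "roll": 0},
  {"slide": [0, 0, 10], "roll": 0},
  {"slide": [0, 0, 4], "roll": 0},
  {"slide": [0, 0, 3], "roll": 0},
  {"slide": [0, 0, 2], "roll": 0},
  {"slide": [0, 0, 0], "roll": 0},
])

```text
time_s: 40.58
tcp_pos: [0.5872, 0.0191, 0.1712]
tool_rot: [[0.261, 0.965, 0.004], [0.965, -0.261, -0.0], [0.001, 0.004, -1.0]]
wrist_force: [-3.3, -1.5, 5.6]
grip_width: 0.0172
grasp_force: 88.7
```

Request:
move_arm([
  {"slide": [0, 0, 0], "roll": 0},
  {"slide": [0, 0, -10], "roll": 0},
  {"slide": [0, 0, -25], "roll": 0},
  {"slide": [0, 0, -35], "roll": 0},
  {"slide": [0, 0, -34], "roll": 0},
  {"slide": [0, 0, 0], "roll": 0},
  {"slide": [0, 0, 0], "roll": 0},
])

```text
time_s: 41.17
tcp_pos: [0.587, 0.019, 0.276]
tool_rot: [[0.261, 0.965, 0.006], [0.965, -0.261, -0.002], [0.0, 0.007, -1.0]]
wrist_force: [0.7, -0.9, -1.9]
grip_width: 0.0172
grasp_force: 88.0
```

```bash
for i in 1 2; do python3 rod.py | grep -v neck; done; python3 - <<'E'
from h import *
p=viewer.read_camera("side");d=viewer.trace("gauge_rod",p)
P=cloud(p,d[0]["region"]);o=env.get_obs();x=o["tool_rot"][:,0];Q=P-o["tcp_pos"]
k=(abs(Q@o["tool_rot"][:,1])<.025)&(abs(Q[:,2])<.06);Q=Q[k];h=Q@x
for a in range(90,180,20):
  s=Q[abs(h*1000-a)<10]
  if len(s)>2: print(a,len(s),np.median(s[:,2]).round(4))
E
```

```text
[0.587 0.019 0.276] [ 0.6765 -0.8846 -1.9276] 87.95624613761902
side rod_handle 0.71 [ 0.5865 -0.3478 -0.0015] False
side rod_tip 0.83 [0.6312 0.1799 0.2809] True
side gauge_rod 0.61 [0.6076 0.0878 0.287 ] True
pitch down deg 3.6624351976976217 yaw 1.3194322120493842 len 0.09527119186826631
tip gear-local [ 0.044  -0.0504] 0.28087786316631635
top rod_tip 0.46 [0.6243 0.1792 0.2764] True
top gauge_rod 0.69 [0.6048 0.0875 0.2784] True
pitch down deg 1.196978553000203 yaw 1.3613420999722552 len 0.0938258493166995
tip gear-local [ 0.0375 -0.0528] 0.2764255993567597
[0.5853 0.0193 0.2717] [ 0.1494  1.1135 -1.2907] 87.95704364776611
side rod_handle 0.96 [0.5889 0.0239 0.2824] True
side rod_tip 0.84 [0.6262 0.1811 0.2737] True
side gauge_rod 0.89 [0.6045 0.0874 0.2838] True
pitch down deg 3.0803513230967736 yaw 1.3378613650486055 len 0.1618244110139135
pitch down deg 6.0154815651918865 yaw 1.3435532365013798 len 0.09672672846736843
tip gear-local [ 0.0388 -0.0505] 0.2736550364728708
top rod_handle 0.74 [0.6003 0.2414 0.0017] False
top rod_tip 0.69 [0.6261 0.1825 0.2819] True
top gauge_rod 0.58 [0.581  0.1535 0.1959] True
pitch down deg -58.02599059991385 yaw 0.5702656279944063 len 0.10136044593429895
tip gear-local [ 0.0384 -0.0491] 0.2818875615207961
90 43 0.0108
110 45 0.0101
130 44 0.0084
150 42 0.0079
170 11 0.0073
```

Request:
move_arm([
  {"slide": [-18, 3, 0], "roll": 0},
  {"slide": [-33, 5, 0], "roll": 0},
  {"slide": [-36, 5, 5], "roll": 0},
  {"slide": [-36, 5, 10], "roll": 0},
  {"slide": [-36, 5, 10], "roll": 0},
  {"slide": [-36, 5, 10], "roll": 0},
  {"slide": [-33, 5, 10], "roll": 0},
  {"slide": [-25, 4, 5], "roll": 0},
])

```text
time_s: 42.93
tcp_pos: [0.5541, -0.237, 0.2209]
tool_rot: [[0.263, 0.965, -0.001], [0.965, -0.263, 0.0], [0.0, -0.002, -1.0]]
wrist_force: [0.1, 0.8, -1.6]
grip_width: 0.0169
grasp_force: 88.0
```

Request:
move_arm([
  {"slide": [-12, 2, 0], "roll": 0},
  {"slide": [0, 0, 0], "roll": 0},
  {"slide": [0, 0, 0], "roll": 0},
  {"slide": [0, 0, 0], "roll": 0},
  {"slide": [0, 0, 0], "roll": 0},
  {"slide": [0, 0, 0], "roll": 0},
  {"slide": [0, 0, 0], "roll": 0},
])

```text
time_s: 43.52
tcp_pos: [0.5544, -0.2458, 0.2227]
tool_rot: [[0.26, 0.966, 0.0], [0.966, -0.26, -0.0], [-0.0, 0.0, -1.0]]
wrist_force: [0.0, 0.2, -1.1]
grip_width: 0.0168
grasp_force: 88.0
```

```bash
python3 rod.py | grep -v neck; python3 - <<'E'
from h import *
p=viewer.read_camera("side");cv2.imwrite("pics/final.png",p["image"]);d=viewer.trace("gauge_rod",p)
P=cloud(p,d[0]["region"]);o=env.get_obs();x=o["tool_rot"][:,0];Q=P-o["tcp_pos"]
k=(abs(Q@o["tool_rot"][:,1])<.025)&(abs(Q[:,2])<.06);Q=Q[k];h=Q@x
for a in range(90,180,20):
  s=Q[abs(h*1000-a)<10]
  if len(s)>2: print(a,len(s),np.median(s[:,2]).round(4))
print(o["joint_vel"])
E
```

```text
[ 0.5544 -0.2458  0.2227] [ 0.0308  0.166  -1.0984] 87.95235514640808
side rod_handle 0.97 [ 0.5579 -0.2422  0.2338] True
side rod_tip 0.76 [ 0.5951 -0.0832  0.227 ] True
side gauge_rod 0.89 [ 0.5749 -0.1767  0.2332] True
pitch down deg 2.3753315480730444 yaw 1.3411971019147062 len 0.16339381873253336
pitch down deg 3.7182697654095156 yaw 1.357899402782682 len 0.09580323585349286
tip gear-local [ 0.078  -0.3137] 0.2269985134024627
top rod_tip 0.7 [ 0.5968 -0.0856  0.2285] True
top gauge_rod 0.54 [ 0.5731 -0.1785  0.2316] True
pitch down deg 1.8454628421417216 yaw 1.3211230350596141 len 0.09597593448359852
tip gear-local [ 0.0802 -0.3155] 0.22850023211726067
90 29 0.0112
110 28 0.0103
130 27 0.0088
150 23 0.0074
170 9 0.0058
[ 0.00056907 -0.00183688  0.00063366  0.00035739  0.00010579 -0.0007847 ]
```

View pics/final.png

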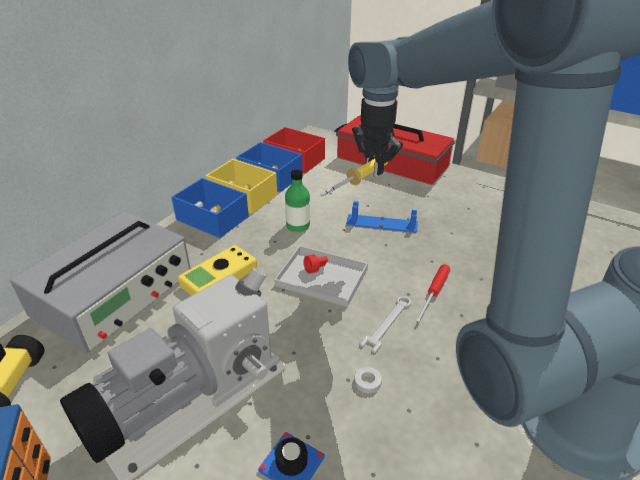

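The rod is held still about 3° tip-down, with its tip over the middle of the tray at a height of 0.228 m. The cap lies in the tray at pixel (315, 262), and the other things are where they were.

```bash
python3 -c "
from station import env
print(env.close_job())"
```

```text
the job is handed in; nothing more can be done
None
```

The job is handed in, with no verdict returned: the cap is in the drip tray, the gauge rod went down the neck until its collar stopped on the rim and came out again, and the gripper holds it still, about 3° tip-down, with its tip about 23 cm above the bench over the tray.

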